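Pop a brass nut from the bench feeder and trap it on the chute

TASK

On the two-lane nut feeder, press down the red ejector plate behind the brass nut with one finger so that the nut is tipped out of its cradle onto the chute, and stop it with the other finger before it slides off the chute's low end. Finish while holding: one finger still keeping that plate pressed down, the brass nut resting against the other finger on the chute. Do not pick the nut up, do not eject the steel nut in the other lane, and leave the other things on the bench where they are.

Things in the scene. Friction and masses are not known exactly. Their poses are not given: they have to be found in the camera images.
- feeder: Fixed fixture, grey base 195x160x10 mm with two equal lanes: left lane centred on y = +40 mm, right lane on y = -40 mm of this frame. Origin on the bench under the line between the lanes; z up; nuts slide to its -x. Stands anywhere, yaw within 0.35 rad. Each lane in line, high to low: red ejector plate (x +34 to +62 mm), steel cradle with the nut (x -6 to +31), white chute (x -8 to -129).
- cradle_left_edge (a point): Middle of the low edge of the left steel cradle, at x = -6 mm, 55 mm above the bench, level with the cradle's floor at rest (37 mm long, 32 mm wide inside, rims 8 mm high). The nut lies level with its centre about 16 mm uphill of here. Pressing the plate tips the cradle about this edge, up to 20 degrees; the nut begins to slide out after 3 to 7 mm of press.
- cradle_right_edge (a point): The same point of the right cradle. In either lane the nut counts as out on the chute when its centre is 6 mm or more downhill of this edge, so the near face of the blocking finger should stand 20 to 100 mm downhill of it.
- chute_left_end (a point): Middle of the floor's low, open end of the left white chute, 26 mm above the bench. The floor falls straight (13 degrees) from 54 mm above the bench at the cradle; 40 mm wide between aluminium rails that stand 8 mm above it. It is slippery: a nut slides from cradle to end by itself in about half a second, so a finger must already stand in the lane, lower than the sliding nut's top.
- chute_right_end (a point): The same point of the right chute.
- brass_nut: The brass-coloured hexagon nut to be ejected, loose, 22x25x18 mm (18 mm high), lightly oiled, 60 to 100 g. Origin: centre of its underside. It starts lying flat in the cradle of the left or the right lane.
- steel_nut: Dark steel hexagon nut, loose, 24x27x19 mm, lying in the cradle of the other lane; leave it there. Origin: centre of its underside.
- plate_left_top (a point): Centre of the top of the left lane's red ejector plate (28 mm along the lane, 34 mm across), at x = +48 mm of the feeder: 61 mm above the bench at rest, 52 mm fully down. Moves with it.
- plate_right_top (a point): Centre of the top of the right lane's red ejector plate (same size); moves with it.
- plate_left (a joint): How far the left ejector plate is pressed down, m: 0 at rest, 0.009 fully down on its stop. Spring return: 1.6 N to start, 5.2 N fully down.
- plate_right (a joint): The same for the right ejector plate.
- step_block: Stepped steel packing block 30x67x55 mm standing loose to the right of the feeder; bystander. Origin: centre of its underside.
- clamp_strap: Slotted clamping strap 36x100x16 mm lying loose to the left; bystander.
- tee_bolt: T-slot bolt with nut, 36x157x30 mm, lying loose to the right; bystander.
- big_nut: Bright steel hexagon nut 36x41x29 mm lying loose to the left; bystander.

How it is judged (in metres and radians):
On the way, in this order (a step that is already met when the one before it is completed fails the run):
1. the ejector plate of the brass nut's lane is pressed while the nut is still in its cradle (((y of brass_nut in the frame of feeder above 0 m and value of joint plate_left above 0.003 m) or (y of brass_nut in the frame of feeder below 0 m and value of joint plate_right above 0.003 m)) and x of brass_nut in the frame of feeder above -0.002 m).
2. the brass nut has slid out of the cradle onto the chute (x of brass_nut in the frame of feeder below -0.012 m).
At the end, for the whole second after the job is handed in: A finger keeps the plate of the brass nut's lane down by at least 6 mm of its 9 mm; the brass nut lies on that lane's chute, its centre at least 6 mm past the cradle's low edge and 9 mm short of the chute's end, at rest (under 20 mm/s), and a finger touches it and stops it (((y of brass_nut in the frame of feeder above 0 m and value of joint plate_left above 0.006 m and contact force between the fingers and plate_left above 0.5 N) or (y of brass_nut in the frame of feeder below 0 m and value of joint plate_right above 0.006 m and contact force between the fingers and plate_right above 0.5 N)) and x of brass_nut in the frame of feeder between -0.12 and -0.012 m and z of brass_nut in the frame of feeder above 0.02 m and linear speed of brass_nut below 0.02 m/s and contact force between the fingers and brass_nut above 0.02 N); the arm keeps its last pose, push and grip.
It fails at once if the brass nut runs off the chute (x of brass_nut in the frame of feeder below -0.127 m or height (world z) of brass_nut below 0.015 m).
It fails at once if the brass nut is lifted (more than 22 mm above the cradle floor) (z of brass_nut in the frame of feeder above 0.077 m).
It fails at once if the other lane's ejector is pressed (more than 4 mm) ((y of brass_nut in the frame of feeder above 0 m and value of joint plate_right above 0.004 m) or (y of brass_nut in the frame of feeder below 0 m and value of joint plate_left above 0.004 m)).
It fails at once if the steel nut is moved more than 10 mm (distance of steel_nut from where it was at the start of the episode above 0.01 m).
It fails at once if a bystander on the bench is moved more than 20 mm (distance of any of step_block, clamp_strap, tee_bolt, big_nut from where it was at the start of the episode above 0.02 m).
It also fails if it takes over 32 s, if anything falls off the work surface, if the arm or the gripper's body presses on something with over 40 N, if the wrist force passes 120 N, or if a joint passes its speed limit or range.

ROBOT

A 6-joint arm with a two-finger parallel gripper is mounted at the origin on a cart in front of the work surface, level with it; the furniture and walls round the work are solid. World frame = base frame: x ahead of the robot, y to its left, z up, the work surface at z = 0. Lengths are in mm, angles in rad, forces in N, time in s.
With the tool pointing down it reaches from about 350 to 775 mm from the base axis. Payload 7.3 kg.
Tool frame: the origin (TCP) lies midway between the tips of the shut fingers; the grasp point (between the pads) lies 19 mm behind it; z points along the fingers, y is the line along which they close (so a half turn about z gives the same grasp; the last joint's range is limited). The gripper opens to 92 mm and grips with 3 to 60 N. Pads are 19 mm wide; open, the fingers measure 130 mm over their backs; the gripper's body (75 mm by 190 mm) begins 47 mm behind the grasp point.
Start: joints at [-1.406, 0.342, 1.524, -0, 1.275, -0.146], TCP at [160.578, -499.86, 226.741] pointing down, gripper open.
Joint ranges: [-2.53, 2.53], [-0.77, 2.02], [0.04, 2.7], [-1, 4.14], [0.28, 2.66], [-3.11, 3.11]. Speed limits (rad/s): [2.57, 2.57, 3.14, 3.14, 3.14, 3.14].

INTERFACE

Orientations are given as [roll, pitch, yaw] about the fixed x, y, z axes, in that order (R = Rz(yaw) Ry(pitch) Rx(roll)).
In Python, from plant import bot gives the robot as it stands.
- The arm moves only by the tool jog_arm, never from a script. Its arguments are lists of equal length, an entry for each row: "dp": the shift along the tool's x, y, z in m, a list of three; "twist": the turn about the tool's z in degrees. A call has 1 to 10 rows; each row shifts and turns the commanded pose from where the row before left it, along the tool's axes as they then stand; what a row does not reach is not made up. A row lasts 1/8 s, in which the tool goes at most 62.5 mm and 10.7 degrees, less where a joint would pass 70% of its speed; a pose out of reach is approached as far as the arm can. A call is refused whole if a number of a shift passes 0.0625 or a number of a turn 10.7, either way. A call with a gripper value outside its range is refused whole. "jaw" is the finger opening in m, from 0 to 0.0918, set as the call begins (left out, the last holds). The fingers move at their own pace and stop on an object; the grip force is fixed at half the most. Time passes only in rows, so rows that do not move let the fingers close. It gives the time, the measured TCP pose, the force, the opening and the grip force at its end, in the units of the state.
- bot.get_obs(): the state, without advancing time (a new reading comes with each control period).
- bot.capture(name): name is "scene" or "side" or "wrist"; returns the picture (420x560x3 uint8, blue, green, red); there is no depth.
- bot.camera_params(name): a dict with "fx", "fy", "cx", "cy" (pixels), "R" (3x3) and "t" (3): a world point X has camera coordinates R X + t. Camera axes: x right, y down, z forward; pixel columns grow to the right and rows downward; lengths in mm; the calibration is good to about 2 mm. A picture is of the moment at which its call begins: read the wrist's pose just before it. camera_params takes no time and is no camera call; for the wrist camera it gives the pose at the moment of the call.
- bot.close_job(): hands the job in; it is judged then, once.
Trained networks look in the newest picture that a camera, given by its name, has taken for a name from the list of things; names that differ only in an ending like _2 or _b are one class to them, and where a whole thing is asked for, a point or a joint stands for the part that bears it (a point fixed in the world has none). Each returns a list of dicts, best first, with "confidence" (0 to 1); they miss things now and then, are a little off and sometimes report something else, mostly with a low value. They report only what shows in the picture. A call takes as long as a camera call.
- bot.find_in(camera, label): "bbox" ([centre column, centre row, width, height] in pixels, round what is visible of it).
- bot.masks_of(camera, label): "pixels" (420x560 bool, what is visible of it) and "bbox" ([centre column, centre row, width, height] in pixels, round what is visible of it).
The state is a dict: "time": time; "joint_positions": joint angles; "dq": joint speeds; "tau": joint torques, N m; "tool_pos": TCP position; "tcp_rot": TCP orientation; "contact_force": force on the tool from outside, world axes, zero at the start; "moment": the same for the moment, N m; "grip_width": finger opening in mm; "finger_force": force on a finger pad.
Only numpy, scipy, OpenCV 4.12 (cv2) and the standard library are available. Lean on these libraries where they do the work, as an engineer would, in place of code of your own. Each camera call takes 0.05 s, during which the arm holds its last target. There are 200 camera calls.

## Working session

There is one attempt and no reset: what is moved stays moved. The work goes in short steps, Python scripts to look and compute and a tool call to move; the robot and the scene stay as the last step left them, time stands still between calls to the robot, and variables do not carry over. Pictures are saved under pics/ and viewed, at most 10 in all, crops included, and the job is handed in when it is done.

Besides the shell and the picture viewer there is one more tool, called as name([rows], argument=value, ...), one row to a line, values as JSON. jog_arm: Moves the arm, as the interface text tells. Its arguments: {"type":"object","properties":{"dp":{"type":"array"},"twist":{"type":"array"},"jaw":{"type":"number"}},"required":["dp","twist"]}

```bash
mkdir -p pics
cat > h.py <<'E'
import numpy as np,cv2
from plant import bot
def ray(cp,u,v):
    d=np.array([(u-cp['cx'])/cp['fx'],(v-cp['cy'])/cp['fy'],1.0])
    R=np.array(cp['R']);t=np.array(cp['t']).ravel()
    return -R.T@t,R.T@d
def atz(cp,u,v,z):
    o,d=ray(cp,u,v); return o+d*(z-o[2])/d[2]
def proj(cp,X):
    c=np.array(cp['R'])@np.asarray(X,float)+np.array(cp['t']).ravel()
    return cp['fx']*c[0]/c[2]+cp['cx'],cp['fy']*c[1]/c[2]+cp['cy']
E
python3 - <<'E'
from h import *
print({k:v for k,v in bot.get_obs().items() if k in('time','tool_pos','tcp_rot','grip_width')})
for c in('scene','side'):
    im=bot.capture(c);cv2.imwrite(f'pics/{c}0.png',im);cp=bot.camera_params(c)
    print(c,-np.array(cp['R']).T@np.array(cp['t']).ravel(), cp['fx'])
    for l,z in(('brass_nut',64),('steel_nut',64),('plate_left_top',61),('plate_right_top',61),('feeder',5),('step_block',30),('big_nut',15)):
        for r in bot.find_in(c,l)[:3]:
            print(l,round(r['confidence'],2),np.round(r['bbox']),np.round(atz(cp,*r['bbox'][:2],z)))
E
```

```text
{'time': 0.0, 'tool_pos': array([ 160.51990453, -499.41322376,  226.04822731]), 'tcp_rot': array([-3.14007556e+00, -2.28014892e-04,  3.10797951e-01]), 'grip_width': 91.95412645526659}
scene [232.70381155 631.2260489  802.89009792] 403.3296448247163
brass_nut 0.46 [263. 215.  11.  13.] [589.  11.  64.]
steel_nut 0.47 [277. 196.  10.  11.] [588. -70.  64.]
steel_nut 0.2 [374. 149.  25.  27.] [ 410. -380.   64.]
plate_left_top 0.59 [249. 210.  12.  14.] [632.   7.  61.]
plate_right_top 0.58 [263. 192.  13.  10.] [629. -69.  61.]
feeder 0.84 [281. 222.  89.  75.] [559. -35.   5.]
step_block 0.64 [311. 144.   9.  15.] [ 609. -367.   30.]
big_nut 0.68 [208. 316.  19.  22.] [582. 291.  15.]
side [ 483.38473786 -921.04898832  602.19888146] 381.06751436730093
brass_nut 0.16 [250. 176.  27.  12.] [498. 247.  64.]
steel_nut 0.49 [291. 223.   8.   9.] [595. -67.  64.]
plate_left_top 0.46 [302. 212.   9.   6.] [633.  -6.  61.]
plate_right_top 0.64 [307. 226.  14.  12.] [635. -79.  61.]
feeder 0.81 [279. 230.  81.  49.] [569.  -4.   5.]
feeder 0.47 [306. 225.   9.   7.] [649.  12.   5.]
step_block 0.71 [324. 320.  27.  30.] [ 623. -382.   30.]
```

Run:
```python
import cv2
a=cv2.imread('pics/scene0.png')[150:300,190:390]; cv2.imwrite('pics/s0.png',cv2.resize(a,None,fx=4,fy=4,interpolation=2))
```

```text
(no output)
```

View pics/s0.png

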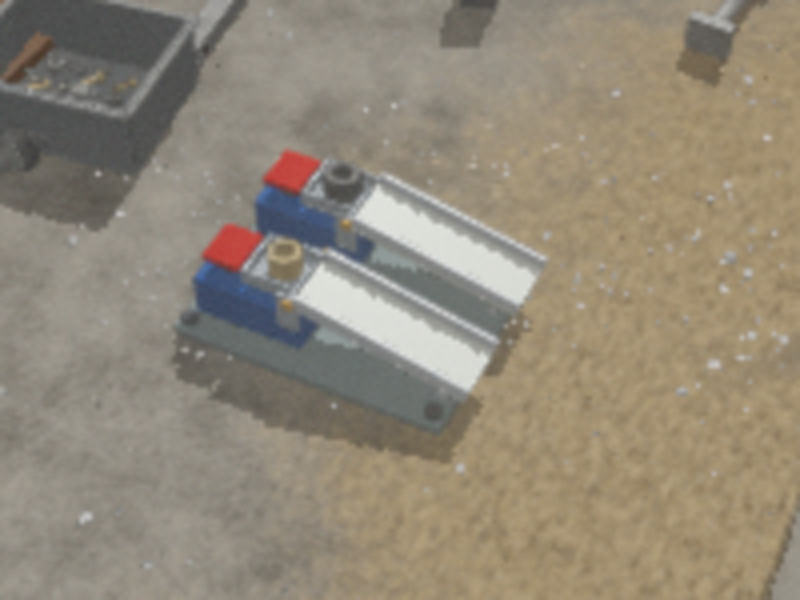

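The brass nut is in the left (near) lane, at crop (285,258), and the steel nut is in the right lane, at crop (343,180). A crate stands behind the feeder on the far side. I'll move to a hover over the feeder for a closer look.

jog_arm([
  [0.039, -0.026, 0],
  [0.039, -0.026, 0],
  [0.039, -0.026, 0],
  [0.039, -0.026, 0],
  [0.039, -0.026, 0],
  [0.039, -0.026, 0],
  [0.039, -0.026, 0],
  [0.039, -0.026, 0],
  [0.039, -0.026, 0],
  [0.039, -0.026, 0],
], twist=[0, 0, 0, 0, 0, 0, 0, 0, 0, 0])

```text
time: 2.05
tool_pos: [453.3, -131.7, 226.9]
tcp_rot: [3.141, -0.0, 0.311]
contact_force: [1.2, -0.1, 0.9]
grip_width: 92.2
finger_force: 0.0
```

Run:
```python
from h import *
cp=bot.camera_params('scene')
for n,u,v in(('near corner bottom',130,170),('near corner top',130,105),('right top',195,25)):
    print(n,[np.round(atz(cp,190+u/4,150+v/4,z)) for z in(0,60,120)])
# lane end corners left chute (rail tops z~34) 
for n,u,v,z in(('Lend a',497,340,34),('Lend b',465,395,34),('Rend a',545,260,34),('base near-low',440,430,10),('base near-high',178,325,10)): print(n,np.round(atz(cp,190+u/4,150+v/4,z)))
```

```text
near corner bottom [array([769., -76.,   0.]), array([729., -23.,  60.]), array([689.,  30., 120.])]
near corner top [array([ 807., -139.,    0.]), array([764., -81.,  60.]), array([721., -24., 120.])]
right top [array([ 811., -246.,    0.]), array([ 768., -180.,   60.]), array([ 725., -115.,  120.])]
Lend a [453.  -7.  34.]
Lend b [454.  43.  34.]
Rend a [451. -85.  34.]
base near-low [464.  56.  10.]
base near-high [655.  49.  10.]
```

jog_arm([
  [0.039, -0.025, 0],
  [0.039, -0.025, 0],
  [0.039, -0.025, 0],
  [0.039, -0.025, 0],
], twist=[-10, -10, -10, -10])

```text
time: 2.55
tool_pos: [528.5, 33.7, 226.6]
tcp_rot: [3.141, 0.0, 1.015]
contact_force: [0.9, 0.0, 0.1]
grip_width: 91.4
finger_force: 0.0
```

jog_arm([
  [0, 0, 0],
  [0, 0, 0],
  [0, 0, 0],
  [0, 0, 0],
], twist=[-10, -10, -10, 0])

```text
time: 3.05
tool_pos: [527.8, 32.4, 226.7]
tcp_rot: [-3.142, 0.0, 1.531]
contact_force: [-0.9, -1.0, -0.2]
grip_width: 91.8
finger_force: 0.0
```

Run:
```python
from h import *
o=bot.get_obs();print(o['time'],o['tool_pos'],o['tcp_rot'],o['joint_positions'])
c='wrist';cp=bot.camera_params(c);im=bot.capture(c);cv2.imwrite('pics/w1.png',im)
print(-np.array(cp['R']).T@np.array(cp['t']).ravel())
for l,z in(('brass_nut',64),('steel_nut',64),('plate_left_top',61),('plate_right_top',61),('feeder',5)):
    for r in bot.find_in(c,l)[:3]:
        print(l,round(r['confidence'],2),np.round(r['bbox']),np.round(atz(cp,*r['bbox'][:2],z),1))
```

```text
3.05 [527.8354882   32.41370312 226.67173326] [-3.14153884e+00  8.27429801e-05  1.53109720e+00] [-8.35938673e-02  3.49122731e-01  1.51368337e+00 -8.87816012e-05
  1.27883669e+00 -4.38691786e-02]
[530.05722418 101.07482659 384.22153399]
brass_nut 0.58 [344. 213.  26.  28.] [597.4   8.   64. ]
plate_left_top 0.69 [373. 208.  26.  32.] [630.   10.9  61. ]
plate_left_top 0.46 [302. 217. 174. 104.] [552.1   4.6  61. ]
feeder 0.87 [304. 215. 171. 102.] [559.1  -9.4   5. ]
```

View pics/w1.png

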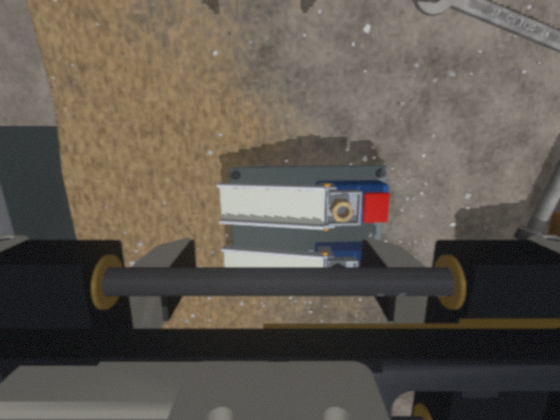

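The wrist view shows the left lane clearly: the red plate spans columns 363–389 and rows 192–222, the brass nut is at (343,210), and the chute runs from (325,~205) down to (220,~203). Next I'll refine the plate centre and yaw by colour.

Run:
```python
from h import *
im=cv2.imread('pics/w1.png');cp=bot.camera_params('wrist')
hsv=cv2.cvtColor(im,cv2.COLOR_BGR2HSV)
m=(((hsv[...,0]<8)|(hsv[...,0]>172))&(hsv[...,1]>150)&(hsv[...,2]>90)).astype(np.uint8)
n,L,st,ce=cv2.connectedComponentsWithStats(m);i=1+st[1:,4].argmax();print(st[i],ce[i])
pts=np.argwhere(L==i)[:,::-1].astype(np.float32)
W=np.array([atz(cp,u,v,61)[:2] for u,v in pts],np.float32);print('plate',cv2.minAreaRect(W),W.mean(0))
# white chute
m=((im.min(2)>150)).astype(np.uint8);m[:, :200]=0;m[235:]=0
n,L,st,ce=cv2.connectedComponentsWithStats(m);i=1+st[1:,4].argmax();print(st[i],ce[i])
p=np.argwhere(L==i)[:,::-1]
# row midlines per column, floor height by column
mid=[]
for u in range(230,318,4):
    v=p[p[:,0]==u][:,1]
    if len(v)==0: continue
    z=26+28*(u-220)/105; mid.append([*atz(cp,u,(v.min()+v.max())/2,z)[:2], np.ptp(v)])
mid=np.array(mid);k=np.polyfit(mid[:,0],mid[:,1],1);print('yaw chute',np.arctan(k[0]),mid[::5])
print('low end',atz(cp,st[i][0],203,26))
```

```text
[363 193  27  30 722] [375.4833795  207.03739612]
plate ((632.6971435546875, 11.54787826538086), (32.70741653442383, 27.11577606201172), 87.94583892822266) [632.75446   12.170688]
[ 217  185  111   36 3178] [272.71208307 200.99528005]
yaw chute -0.02640366854857189 [[469.73350513  20.21679048  28.        ]
 [493.97328079  19.28576015  28.        ]
 [517.54172725  18.41635823  30.        ]
 [540.45472186  18.19420492  29.        ]
 [562.66539711  17.44072181  31.        ]]
low end [453.26531908  15.31391385  26.        ]
```

jog_arm([
  [-0.016, 0.0596, 0],
  [0, 0, 0.05],
  [0, 0, 0.05],
  [0, 0, 0.03],
  [0, 0, 0],
  [0, 0, 0],
], twist=[0, 0, 0, 0, 0, 0], jaw=0.08)

```text
time: 4.1
tool_pos: [587.8, 14.0, 98.2]
tcp_rot: [3.139, 0.0, 1.532]
contact_force: [0.3, -0.3, 0.9]
grip_width: 80.2
finger_force: 0.0
```

Run:
```python
from h import *
o=bot.get_obs();print(o['time'],o['tool_pos'],o['tcp_rot'],o['contact_force'])
w=bot.capture('wrist');s=bot.capture('side');c=bot.capture('scene')
cv2.imwrite('pics/m.png',np.vstack([w[100:300,80:480],cv2.hconcat([cv2.resize(s[180:280,230:330],(200,200)),cv2.resize(c[170:270,220:320],(200,200))])]).repeat(1,0))
a=np.hstack([cv2.resize(w[130:290,140:440],(400,213*1)),cv2.resize(s[190:250,245:345],(400,213))])
b=np.hstack([cv2.resize(c[175:255,230:330],(400,320)),cv2.resize(s[170:250,250:350],(400,320))])
cv2.imwrite('pics/m.png',np.vstack([a,b]))
```

```text
4.1 [587.80472812  13.95409076  98.17624399] [3.13921629e+00 2.19955625e-04 1.53212001e+00] [ 0.2903013  -0.32740519  0.86954183]
```

View pics/m.png

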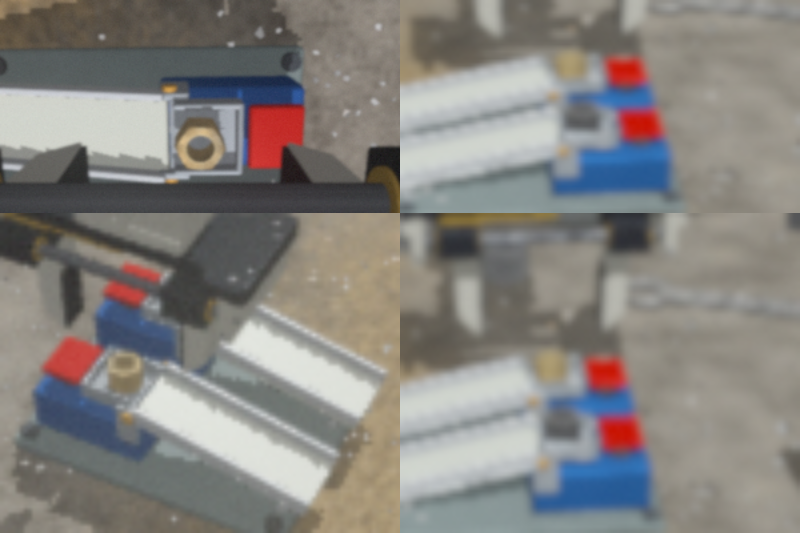

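The wrist crop shows the jaws straddling the nut: the right finger is over the plate's right part, around crop column 285, and the left finger is over the chute, around column 60. I'll re-measure the plate at this closer range.

Run:
```python
from h import *
cp=bot.camera_params('wrist');im=bot.capture('wrist')
hsv=cv2.cvtColor(im,cv2.COLOR_BGR2HSV)
m=(((hsv[...,0]<8)|(hsv[...,0]>172))&(hsv[...,1]>150)&(hsv[...,2]>90)).astype(np.uint8)
n,L,st,ce=cv2.connectedComponentsWithStats(m);i=1+st[1:,4].argmax();print(st[i])
x,y,w,h=st[i][:4]
for u,v in((x,y+5),(x+w,y+5),(x+w/2,y),(x+w/2,y+h)): print(np.round(atz(cp,u,v,61),1))
m=(im.min(2)>150).astype(np.uint8);m[300:]=0
n,L,st,ce=cv2.connectedComponentsWithStats(m);i=1+st[1:,4].argmax();print(st[i])
p=np.argwhere(L==i)[:,::-1]
for u in (190,210,230,250,262):
    v=p[p[:,0]==u][:,1]
    if len(v): print(u,v.min(),v.max(),atz(cp,u,v.min(),55).round(1),atz(cp,u,v.max(),55).round(1))
for u,v in ((60,160),(285,150)): print(atz(cp,140+u*.75,130+v*.75,98).round(1))
pt=[proj(cp,[632,y,61]) for y in(-5,12,30)];print(np.round(pt))
cv2.imwrite('pics/w2.png',im)
```

```text
[ 326  209   42   47 1645]
[619.6  25.7  61. ]
[647.4  24.6  61. ]
[633.4  28.5  61. ]
[634.1  -4.9  61. ]
[ 100  195  175   59 7082]
190 198 239 [529.3  38.7  55. ] [526.    9.6  55. ]
210 199 244 [542.6  37.5  55. ] [539.5   5.3  55. ]
230 200 246 [556.   36.3  55. ] [553.4   3.3  55. ]
250 201 247 [569.4  35.1  55. ] [567.3   1.9  55. ]
262 203 253 [577.4  33.4  55. ] [575.5  -2.9  55. ]
[536.1  18.9  98. ]
[629.2  19.6  98. ]
[[344. 256.]
 [344. 233.]
 [345. 207.]]
```

View pics/w2.png

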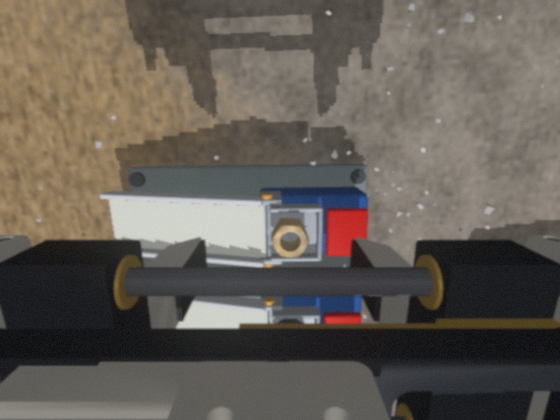

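Measured at close range, the plate spans columns 326–368, which is x 619.6–647.4 and centre (633.5, 11.8). That matches its 28×34 mm size, and the tool is centred correctly. I'll descend now.

jog_arm([
  [0, 0, 0.02],
  [0, 0, 0.012],
  [0, 0, 0.003],
  [0, 0, 0],
], twist=[0, 0, 0, 0])

```text
time: 4.8
tool_pos: [587.0, 14.0, 62.0]
tcp_rot: [3.141, 0.0, 1.533]
contact_force: [0.3, -0.2, -0.5]
grip_width: 79.9
finger_force: 0.0
```

jog_arm([
  [0, 0, 0.004],
  [0, 0, 0.002],
  [0, 0, 0.002],
  [0, 0, 0],
], twist=[0, 0, 0, 0])

```text
time: 5.3
tool_pos: [587.5, 14.0, 54.1]
tcp_rot: [3.14, 0.0, 1.532]
contact_force: [1.6, -0.2, 5.1]
grip_width: 79.9
finger_force: 2.2
```

jog_arm([
  [0, 0, 0.001],
  [0, 0, 0],
  [0, 0, 0],
  [0, 0, 0],
], twist=[0, 0, 0, 0])

```text
time: 5.8
tool_pos: [587.4, 14.0, 53.0]
tcp_rot: [3.14, 0.0, 1.532]
contact_force: [3.2, 0.8, 4.6]
grip_width: 80.3
finger_force: 2.4
```

Run:
```python
from h import *
o=bot.get_obs();print(o['time'],o['tool_pos'],o['contact_force'],o['finger_force'])
w=bot.capture('wrist');cp=bot.camera_params('wrist')
for r in bot.find_in('wrist','brass_nut')[:2]: print(r['confidence'],r['bbox'],atz(cp,*r['bbox'][:2],60))
s=bot.capture('side');c=bot.capture('scene')
cv2.imwrite('pics/m2.png',np.vstack([cv2.resize(w[180:300,90:390],(800,320)),np.hstack([cv2.resize(c[190:246,230:310],(400,280)),cv2.resize(s[190:246,250:330],(400,280))])]))
```

```text
5.8 [587.40662943  13.97779359  52.96816367] [3.21147264 0.84240152 4.64465414] 2.435647938254988
0.62 [226.8, 254.4, 52.5, 31.5] [559.93835842  18.56594573  60.        ]
```

View pics/m2.png

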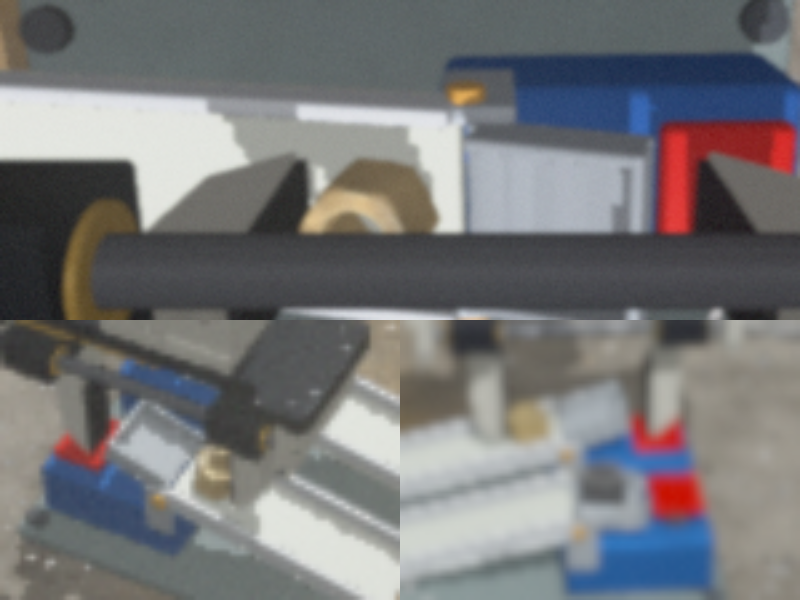

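The plate is down about 7.5–8 mm, by both tip height and spring force. The cradle is tipped and empty, and the brass nut rests against the blocking finger on the chute (around crop (370,195)). The steel nut hasn't moved, so I'm handing in.

```bash
python3 -c "
from plant import bot
print(bot.close_job())"
```

```text
the job is handed in; nothing more can be done
None
```

The job is handed in: the left plate is held down about 8 mm by one finger, and the brass nut rests against the other finger on the left chute; the steel nut is still in its cradle, nothing else was touched, and no verdict was returned.

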